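# Two fresh buffers from the dispenser into the kit tray

## Task

Give each of the two empty pockets of the bamboo kit tray a fresh buffer block from the dispenser. The bottom buffer already stands out of the mouth, ready to be drawn out; bringing the pusher fully back by its handle lets the stack drop, and pushing it in again brings out the next one. Lay both buffers flat in their pockets, finish with the pusher fully back and the two remaining buffers down on the dispenser's floor, and leave the file in the tray and the other things on the table where they are.

Things in the scene. Friction and masses are not known exactly. Their poses are not given: they have to be found in the camera images.
- dispenser: Buffer dispenser, screwed down: clear upright column (outside 106 x 37, inside 99 x 29.6 mm, walls 3.5 mm with windows 52 mm wide in its sides, white cover 120 mm above the table) on a white plinth 292 x 64 x 12 mm. Origin on the table under the column's middle; z up; buffers come out along -x, pusher at +x. Plinth from x = -103 to +189 mm. Four buffers in it, stacked flat, along x; the lowest juts out.
- dispenser_mouth (a point): Middle of the mouth's outside face (53 mm along -x from dispenser), level with the dispenser's floor, 12 mm above the table; axes as dispenser. The mouth is 28 high and 29.6 mm wide; only the lowest buffer can leave through it, along -x, onto a bare shelf 50 mm long, level with the floor. The column stands above the mouth, so keep the gripper's body clear of it.
- pusher_bar (a joint): Travel of the pusher (m): 0 fully back, 0.092 fully in, rubber end stops; slides along the dispenser's -x with about 1.5 N of friction and stays where left. Its bar (22 wide, top 21 mm over the floor) pushes the lowest buffer. Fully in, about 70 mm of the buffer stick out of the mouth and the bar's front is 80 mm inside the column; the stack rests on the bar till it is back, then drops.
- pusher_handle (a point): Grip point of the pusher's upright black round handle, 18 mm thick, from 54 to 112 mm above the table; this point is on its axis, 86 mm above the table. It moves with the pusher; fully in it stands 23 mm from the column's back wall. Axes as dispenser (push along -x).
- pocket_near (a point): Middle of the floor (3 mm above the table) of one buffer pocket of the bamboo kit tray, which is fixed: tray 225 x 86 mm, walls 12 mm high, 5 mm thick. Pocket inside 105 mm along x, 34 mm along y, 9 mm deep; z up. The other pocket is 110 mm off along +x. A nail file lies in the lane on the +y side, its middle line 41 mm off; nothing there is higher than 12 mm.
- pocket_far (a point): Middle of the floor of the other pocket, same size and axes; the two pockets lie end to end along x.
- buffer_1_mid (a point): Centre of a buffer block, lowest of the stack at the start: 93 mm along its y, 26 mm along x, 25 mm tall, plain pale lilac, about 20 g. It stands 72 to 83 mm out of the dispenser's mouth at the start, its rear end still under the stack.
- buffer_2_mid (a point): Centre of a buffer block, second from below of the stack at the start: 93 mm along its y, 26 mm along x, 25 mm tall, plain pale lilac, about 20 g.
- buffer_3_mid (a point): Centre of a buffer block, third from below of the stack at the start: 93 mm along its y, 26 mm along x, 25 mm tall, plain pale lilac, about 20 g.
- buffer_4_mid (a point): Centre of a buffer block, top one of the stack at the start: 93 mm along its y, 26 mm along x, 25 mm tall, plain pale lilac, about 20 g.
- tray_file_mid (a point): Middle of the loose nail file in the tray's lane (178 x 19 x 8 mm, long axis y); leave it there.
- file_box: Bystander: open acrylic box of files and sticks, 74 x 74 mm, 183 mm tall, loose; origin at the centre of its underside. It stands on the side of the dispenser where the tray does not.
- tip_pot: Bystander: clear lidded pot, 63 mm across, 57 mm tall, loose, between the robot and the dispenser; origin at the centre of its underside.
- polish_blue: Bystander: nail polish bottle, 27 x 34 mm, 88 mm tall, loose, behind the dispenser's mouth side; origin at the centre of its underside.
Mind the look-alikes: they are no part of the job. What is shaped like the part that bears buffer_1_mid but green, purple or red is not meant.

How it is judged:
On the way, in this order (a step that is already met when the one before it is completed fails the run):
1. one of the two lowest buffers lies in a pocket (((horizontal distance between buffer_1_mid and pocket_near below 0.008 m and z of buffer_1_mid in the frame of pocket_near below 0.016 m and angle between the y axis of buffer_1_mid and the x axis of pocket_near, either way round below 0.12 rad) or (horizontal distance between buffer_1_mid and pocket_far below 0.008 m and z of buffer_1_mid in the frame of pocket_far below 0.016 m and angle between the y axis of buffer_1_mid and the x axis of pocket_far, either way round below 0.12 rad) or (horizontal distance between buffer_2_mid and pocket_near below 0.008 m and z of buffer_2_mid in the frame of pocket_near below 0.016 m and angle between the y axis of buffer_2_mid and the x axis of pocket_near, either way round below 0.12 rad) or (horizontal distance between buffer_2_mid and pocket_far below 0.008 m and z of buffer_2_mid in the frame of pocket_far below 0.016 m and angle between the y axis of buffer_2_mid and the x axis of pocket_far, either way round below 0.12 rad))), for 0.2 s.
2. both pockets hold a buffer ((((horizontal distance between buffer_1_mid and pocket_near below 0.008 m and z of buffer_1_mid in the frame of pocket_near below 0.016 m and angle between the y axis of buffer_1_mid and the x axis of pocket_near, either way round below 0.12 rad) and (horizontal distance between buffer_2_mid and pocket_far below 0.008 m and z of buffer_2_mid in the frame of pocket_far below 0.016 m and angle between the y axis of buffer_2_mid and the x axis of pocket_far, either way round below 0.12 rad)) or ((horizontal distance between buffer_2_mid and pocket_near below 0.008 m and z of buffer_2_mid in the frame of pocket_near below 0.016 m and angle between the y axis of buffer_2_mid and the x axis of pocket_near, either way round below 0.12 rad) and (horizontal distance between buffer_1_mid and pocket_far below 0.008 m and z of buffer_1_mid in the frame of pocket_far below 0.016 m and angle between the y axis of buffer_1_mid and the x axis of pocket_far, either way round below 0.12 rad)))), for 0.2 s.
At the end, for the whole second after the job is handed in: The two lowest buffers lie flat in the two pockets, one each (centre within 8 mm, on the floor, aligned within 0.12 rad); pusher back (under 12 mm); the other two still in the column, dropped to its floor one on the other (heights within 4 mm); at rest ((((horizontal distance between buffer_1_mid and pocket_near below 0.008 m and z of buffer_1_mid in the frame of pocket_near below 0.016 m and angle between the y axis of buffer_1_mid and the x axis of pocket_near, either way round below 0.12 rad) and (horizontal distance between buffer_2_mid and pocket_far below 0.008 m and z of buffer_2_mid in the frame of pocket_far below 0.016 m and angle between the y axis of buffer_2_mid and the x axis of pocket_far, either way round below 0.12 rad)) or ((horizontal distance between buffer_2_mid and pocket_near below 0.008 m and z of buffer_2_mid in the frame of pocket_near below 0.016 m and angle between the y axis of buffer_2_mid and the x axis of pocket_near, either way round below 0.12 rad) and (horizontal distance between buffer_1_mid and pocket_far below 0.008 m and z of buffer_1_mid in the frame of pocket_far below 0.016 m and angle between the y axis of buffer_1_mid and the x axis of pocket_far, either way round below 0.12 rad))) and z of buffer_3_mid in the frame of dispenser_mouth between 0.0085 and 0.0165 m and x of buffer_3_mid in the frame of dispenser_mouth between 0.045 and 0.061 m and z of buffer_4_mid in the frame of dispenser_mouth between 0.0335 and 0.0415 m and x of buffer_4_mid in the frame of dispenser_mouth between 0.045 and 0.061 m and value of joint pusher_bar below 0.012 m); the robot touches nothing.
It fails at once if the file in the tray is shifted by over 25 mm (distance of tray_file_mid from where it was at the start of the episode above 0.025 m).
It fails at once if the box of files is shifted by over 20 mm or tipped (distance of file_box from where it was at the start of the episode above 0.02 m or angle between file_box's own z axis and vertical above 0.3 rad).
It fails at once if the clear pot is shifted by over 20 mm or tipped (distance of tip_pot from where it was at the start of the episode above 0.02 m or angle between tip_pot's own z axis and vertical above 0.3 rad).
It fails at once if the polish bottle is shifted by over 20 mm or tipped (distance of polish_blue from where it was at the start of the episode above 0.02 m or angle between polish_blue's own z axis and vertical above 0.3 rad).
It also fails if it takes over 69 s, if anything falls off the work surface, if the arm or the gripper's body presses on something with over 40 N, if the wrist force passes 120 N, or if a joint passes its speed limit or range.

## Robot

A 7-joint arm with a two-finger parallel gripper is mounted at the origin on a cart in front of the work surface, level with it; the furniture and walls round the work are solid. World frame = base frame: x ahead of the robot, y to its left, z up, the work surface at z = 0. Lengths are in m, angles in rad, forces in N, time in s.
With the tool pointing down it reaches from about 0.35 to 0.9 m from the base axis. Payload 8.1 kg.
Tool frame: the origin (TCP) lies midway between the tips of the shut fingers; the grasp point (between the pads) lies 19 mm behind it; z points along the fingers, y is the line along which they close (so a half turn about z gives the same grasp; the last joint's range is limited). The gripper opens to 92 mm and grips with 3 to 60 N. Pads are 19 mm wide; open, the fingers measure 130 mm over their backs; the gripper's body (75 mm by 190 mm) begins 47 mm behind the grasp point.
Start: joints at [-1.3, 0.434, 0.025, 1.573, -0.012, 1.134, -0.075], TCP at [0.228, 0.582, 0.227] pointing down, gripper open.
Joint ranges: [-2.62, 2.62], [-0.44, 2.09], [-1.27, 1.32], [0.08, 2.57], [-1.32, 4.46], [0.12, 2], [-2.74, 2.74]. Speed limits (rad/s): [2.22, 2.22, 3.01, 3.01, 3.14, 3.14, 3.14].

## Interface

Orientations are given as a rotation vector (axis times angle).
In Python, from cell import observe, get_image, camera_model, sign_off, recognise, silhouettes gives the robot as it stands.
- The arm moves only by the tool apply_moves, never from a script. Its argument "motion" is a list of rows, each an object of numbers: "x", "y", "z": the shift along the world's x, y, z in cm; "yaw": the turn about the world's z in degrees; "hand": the opening, from -1 (shut) to 1 (fully open), so that 0 is half open. In form: [{"x": .., "y": .., "z": .., "yaw": .., "hand": ..}, ...]. A call has 1 to 10 rows; each row is the pose to reach, as a shift and turn from the pose commanded when the call began; what a row does not reach only later rows make up. A row lasts 1/8 s, in which the tool goes at most 62.5 mm and 10.7 degrees, less where a joint would pass 70% of its speed; a pose out of reach is approached as far as the arm can. A call with a gripper value outside its range is refused whole. The fingers move at their own pace and stop on an object; "newtons" is the grip in N (left out, the last holds). Time passes only in rows, so rows that repeat a pose let the fingers close. It gives the time, the measured TCP pose, the force, the opening and the grip force at its end, in the units of the state.
- observe(): the state, without advancing time (a new reading comes with each control period).
- get_image(name): name is "scene" or "top"; returns the picture (384x512x3 uint8, blue, green, red); there is no depth.
- camera_model(name): a dict with "camera_matrix" (3x3 intrinsics, pixels), "k1" (the pictures are not rectified: a ray, as slopes to the right and down, at radius r is drawn at 1 + k1 r^2 times it, then the intrinsics apply), "T" (4x4, takes a point from camera to world coordinates). Camera axes: x right, y up, looking along -z (the intrinsics and any distortion apply to the point x, -y, -z); pixel columns grow to the right and rows downward; lengths in m; the calibration is good to about 2 mm. A picture is of the moment at which its call begins. camera_model takes no time and is no camera call.
- sign_off(): hands the job in; it is judged then, once.
Trained networks look in the newest picture that a camera, given by its name, has taken for a name from the list of things; names that differ only in an ending like _2 or _b are one class to them, and where a whole thing is asked for, a point or a joint stands for the part that bears it (a point fixed in the world has none). Each returns a list of dicts, best first, with "p" (0 to 1); they miss things now and then, are a little off and sometimes report something else, mostly with a low value. They report only what shows in the picture. A call takes as long as a camera call. They do not tell look-alikes from the thing itself.
- recognise(query, camera): "rect" ([left, top, right, bottom] in pixels, round what is visible of it).
- silhouettes(query, camera): "mask" (384x512 bool, what is visible of it) and "rect" ([left, top, right, bottom] in pixels, round what is visible of it).
The state is a dict: "clock": time; "joints": joint angles; "dq": joint speeds; "joint_efforts": joint torques, N m; "position": TCP position; "ee_rot": TCP orientation; "force": force on the tool from outside, world axes, zero at the start; "ft_torque": the same for the moment, N m; "width": opening from 0.0 (shut) to 1.0 (fully open); "gripper_force": force on a finger pad.
Only numpy, scipy, OpenCV 4.12 (cv2) and the standard library are available. Lean on these libraries where they do the work, as an engineer would, in place of code of your own. Each camera call takes 0.05 s, during which the arm holds its last target. There are 200 camera calls.

## Working session

There is one attempt and no reset: what is moved stays moved. The work goes in short steps, Python scripts to look and compute and a tool call to move; the robot and the scene stay as the last step left them, time stands still between calls to the robot, and variables do not carry over. Pictures are saved under pics/ and viewed, at most 10 in all, crops included, and the job is handed in when it is done.

Besides the shell and the picture viewer there is one more tool, called after "Call:" as name(argument=value, ...), one argument or row to a line, values as JSON. apply_moves: Moves the arm, as the interface text tells. Its arguments: {"type":"object","properties":{"motion":{"type":"array","items":{"type":"object","properties":{"x":{"type":"number"},"y":{"type":"number"},"z":{"type":"number"},"yaw":{"type":"number"},"hand":{"type":"number"}}}},"newtons":{"type":"number"}},"required":["motion"]}

```bash
mkdir -p pics; ls; cat > h.py <<'E'
import numpy as np, cv2
from cell import *
def ray(cam,px):
    m=camera_model(cam);K=np.array(m["camera_matrix"],float);T=np.array(m["T"])
    px=np.atleast_2d(np.array(px,float))
    # k1 model: r_d = r(1+k1 r^2)
    u=cv2.undistortPoints(px.reshape(-1,1,2),K,np.array([m["k1"],0,0,0.])).reshape(-1,2)
    d=np.c_[u[:,0],-u[:,1],-np.ones(len(u))]@T[:3,:3].T
    return T[:3,3],d
def onz(cam,px,z):
    o,d=ray(cam,px); return o+d*((z-o[2])/d[:,2])[:,None]
def proj(cam,P):
    m=camera_model(cam);K=np.array(m["camera_matrix"],float);T=np.array(m["T"])
    p=(np.atleast_2d(P)-T[:3,3])@T[:3,:3]
    s=np.c_[p[:,0],-p[:,1]]/(-p[:,2:3]); r2=(s**2).sum(1,keepdims=True)
    s=s*(1+m["k1"]*r2); return s*[K[0,0],K[1,1]]+[K[0,2],K[1,2]]
def two(pa,pb,ca="scene",cb="top"):
    o1,d1=ray(ca,pa);o2,d2=ray(cb,pb);out=[]
    for a,b in zip(d1,d2):
        s=np.linalg.lstsq(np.c_[a,-b],o2-o1,rcond=None)[0]
        p,q=o1+s[0]*a,o2+s[1]*b; out.append(np.r_[(p+q)/2,np.linalg.norm(p-q)])
    return np.array(out)
E
python3 - <<'E'
from h import *
for c in("scene","top"):
    im=get_image(c);cv2.imwrite(f"pics/{c}0.png",cv2.resize(im,(800,600),interpolation=cv2.INTER_CUBIC));m=camera_model(c);print(c,np.round(np.array(m["T"]),3).tolist(),np.round(m["camera_matrix"],1).tolist(),m["k1"])
    for q in("dispenser","pusher_handle","buffer_1_mid","tray_file_mid","file_box","tip_pot","polish_blue","pocket_near"):
        try: print(q,[(np.round(r["rect"]).tolist(),round(r["p"],2)) for r in recognise(q,c)][:6])
        except Exception as e: print(q,e)
print(observe())
E
```

```text
pics
scene [[0.875, 0.185, -0.448, 0.097], [-0.484, 0.363, -0.796, -0.855], [0.015, 0.913, 0.407, 0.527], [0.0, 0.0, 0.0, 1.0]] [[432.9, 0.0, 256.0], [0.0, 432.9, 190.2], [0.0, 0.0, 1.0]] -0.13087375381149907
dispenser [([224.0, 171.0, 306.0, 244.0], 0.97)]
pusher_handle [([252.0, 176.0, 282.0, 224.0], 0.64)]
buffer_1_mid [([296.0, 222.0, 324.0, 242.0], 0.91), ([226.0, 254.0, 267.0, 272.0], 0.77), ([303.0, 194.0, 320.0, 214.0], 0.77), ([334.0, 258.0, 378.0, 275.0], 0.68)]
tray_file_mid [([153.0, 174.0, 208.0, 186.0], 0.67)]
file_box [([264.0, 212.0, 318.0, 312.0], 0.65)]
tip_pot [([180.0, 207.0, 203.0, 233.0], 0.89)]
polish_blue [([365.0, 218.0, 383.0, 253.0], 0.77), ([178.0, 207.0, 202.0, 234.0], 0.65)]
pocket_near [([145.0, 167.0, 221.0, 199.0], 0.6), ([252.0, 174.0, 280.0, 224.0], 0.6)]
top [[-0.015, 0.988, -0.153, 0.444], [-1.0, -0.016, -0.002, -0.016], [-0.005, 0.153, 0.988, 1.094], [0.0, 0.0, 0.0, 1.0]] [[348.2, 0.0, 254.7], [0.0, 348.2, 193.5], [0.0, 0.0, 1.0]] -0.033214919397318854
dispenser [([201.0, 177.0, 297.0, 211.0], 0.58)]
pusher_handle []
buffer_1_mid [([280.0, 180.0,
[... 513 characters left out ...]
 'joints': array([-1.29957495,  0.43443377,  0.02497907,  1.57319703, -0.01159163,
        1.13397063, -0.07510983]), 'dq': array([-4.82520797e-04, -1.65932605e-03, -3.93863788e-05,  1.92636521e-04,
        2.22463178e-03,  7.27428880e-04,  6.06754819e-04]), 'joint_efforts': array([ 2.13283049e-03, -6.67645669e+01,  9.84858535e-01, -3.14807653e+01,
       -6.07834314e-02,  3.20412847e-02,  8.33737175e-06]), 'position': array([0.22826   , 0.58185701, 0.22678393]), 'ee_rot': array([5.83891091e-01, 3.08683080e+00, 2.10937718e-04]), 'force': array([0.13150967, 0.1111587 , 0.13444463]), 'ft_torque': array([-0.02397916, -0.00626797,  0.00670652]), 'gripper_force': 0.0, 'width': 0.9991392354667717}
```

View pics/scene0.png

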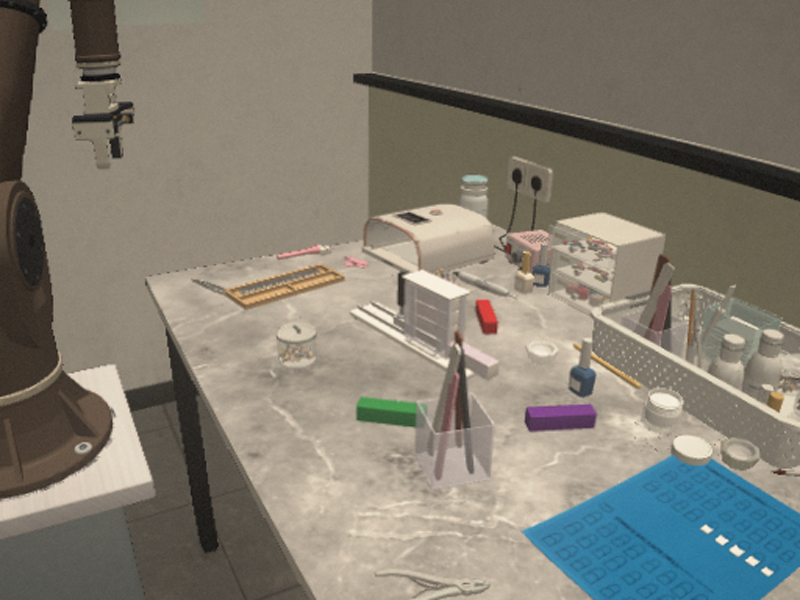

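View pics/top0.png

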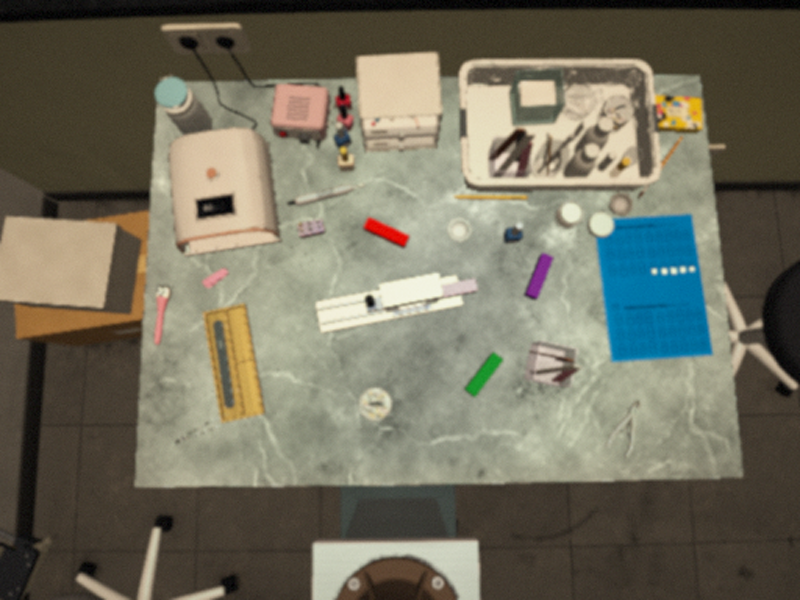

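Scene shows the lilac buffer at the mouth (native scene ~(310,232), top ~(294,185)). Look-alikes are red (top 247,149), purple (346,177) and green (309,240). I choose the lilac one and check it in a close crop, together with the tray.

```bash
python3 - <<'E'
from h import *
t=get_image("top");s=get_image("scene")
def crop(im,x,y,w,h,W,H): return cv2.resize(im[y:y+h,x:x+w],(W,H),interpolation=cv2.INTER_CUBIC)
a=crop(t,195,165,120,50,800,333)   # 6.667x
b=crop(t,125,190,50,84,159,267)
b=crop(t,120,190,75,50,400,267)
c=crop(s,215,165,120,80,400,267)
cv2.imwrite("pics/c1.png",np.vstack([a,np.hstack([b,c])]))
cv2.imwrite("pics/c2.png",crop(t,123,190,60,84,428,600))
# colours of lilac
print(t[185,294],t[185,285],t[183,250],t[230,160],t[230,143])
for q,n in(("buffer_1_mid","buf"),("tray_file_mid","file"),("pocket_near","tray"),("dispenser","disp"),("pusher_handle","h")):
    for cam in("top","scene"):
        for r in silhouettes(q,cam)[:5]:
            m=r["mask"].astype(np.uint8); 
            if m.sum()<5: continue
            R=cv2.minAreaRect(cv2.findNonZero(m)); print(n,cam,round(r["p"],2),np.round(cv2.boxPoints(R),1).tolist(),int(m.sum()),t[m>0].mean(0).round() if cam=="top" else s[m>0].mean(0).round())
E
```

```text
[204 207 223] [198 201 216] [222 242 242] [ 72 145 183] [76 87 80]
buf top 0.79 [[231.39999389648438, 146.5], [235.1999969482422, 138.3000030517578], [261.79998779296875, 150.3000030517578], [258.0, 158.60000610351562]] 259 [ 22.  31. 202.]
buf top 0.76 [[334.3999938964844, 188.89999389648438], [345.29998779296875, 160.60000610351562], [354.29998779296875, 164.0], [343.3999938964844, 192.3000030517578]] 283 [130.  59. 123.]
buf top 0.62 [[295.29998779296875, 249.0], [314.0, 224.0], [321.70001220703125, 229.8000030517578], [303.0, 254.6999969482422]] 286 [ 57. 142.  46.]
buf top 0.49 [[281.20001220703125, 181.5], [303.8999938964844, 177.3000030517578], [305.70001220703125, 186.5], [282.8999938964844, 190.8000030517578]] 203 [187. 193. 207.]
buf scene 0.66 [[336.0, 259.0], [381.0, 259.0], [381.0, 275.0], [336.0, 275.0]] 681 [110.  67. 106.]
buf scene 0.61 [[284.20001220703125, 229.60000610351562], [290.79998779296875, 216.39999389648438], [320.79998779296875, 231.39999389648438], [314.20001220703125, 244.60000610351562]] 333 [151. 161. 177.]
buf scene 0.6 [[301.3999938964844, 193.19999
[... 1382 characters left out ...]
5, 200.8000030517578], [298.3999938964844, 246.1999969482422]] 2310 [149. 162. 173.]
disp scene 0.4 [[289.6000061035156, 230.6999969482422], [297.0, 218.39999389648438], [320.6000061035156, 232.60000610351562], [313.20001220703125, 244.89999389648438]] 322 [151. 161. 177.]
disp scene 0.28 [[364.0, 216.0], [381.0, 216.0], [381.0, 254.0], [364.0, 254.0]] 432 [104. 106. 106.]
h scene 0.56 [[240.1999969482422, 181.8000030517578], [258.29998779296875, 173.39999389648438], [279.5, 219.3000030517578], [261.5, 227.60000610351562]] 235 [ 95. 104. 112.]
h scene 0.55 [[290.79998779296875, 232.39999389648438], [297.0, 220.0], [321.0, 232.0], [314.79998779296875, 244.39999389648438]] 315 [151. 160. 177.]
```

View pics/c1.png

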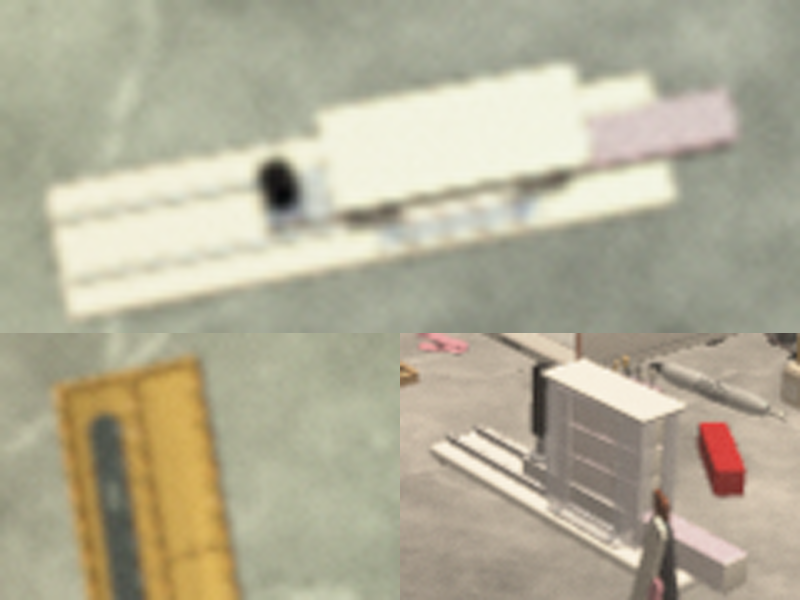

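View pics/c2.png

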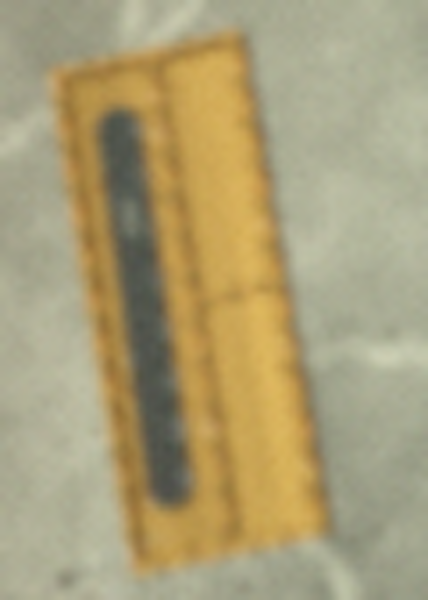

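Crop: the lilac block juts from the mouth (top ~(294,183)), with the black handle behind the column at top ~(237,192). Tray corners in c2 are at (50,72), (242,30), (330,530), (137,575). Its pockets lie on the right (-y) half, end to end, with the file on the left.

```bash
cat > fit.py <<'E'
from h import *
from scipy.optimize import least_squares
t=get_image("top");s=get_image("scene")
def nat(c,x,y,k): return (np.array(c,float)+.5)/k-.5+[x,y]
def pose(p,L):
    c,sn=np.cos(p[2]),np.sin(p[2]); L=np.array(L,float)
    return np.c_[p[0]+c*L[:,0]-sn*L[:,1],p[1]+sn*L[:,0]+c*L[:,1],L[:,2]]
def rep(n,f,x0):
    r=least_squares(f,x0,loss="soft_l1"); print(n,np.round(r.x,4).tolist(),"res",np.round(r.fun,2).tolist()); return r.x
# dispenser: plinth top corners & cover corners (top cam)
C=nat([(47,188),(70,318),(678,200),(652,72)],195,165,800/120)
V=nat([(315,110),(578,63),(592,165),(342,212)],195,165,800/120)
Lp=[(.189,-.032,.012),(.189,.032,.012),(-.103,.032,.012),(-.103,-.032,.012)]
Lv=[(.053,-.0185,.12),(-.053,-.0185,.12),(-.053,.0185,.12),(.053,.0185,.12)]
print("plinth pts",np.round(onz("top",C,.012),4).tolist())
print("cover pts",np.round(onz("top",V,.12),4).tolist())
# dispenser +x = toward image left = world +y ; yaw ~ 90+ deg ; local +y = world -x
D=rep("disp plinth",lambda p:(proj("top",pose(p,Lp))-C).ravel(),[.44,0,1.7])
D2=rep("disp all",lambda p:(proj("top",pose(p,Lp+Lv))-np.r_[C,V]).ravel(),D)
# tray
K=nat([(50,72),(242,30),(330,530),(137,575)],123,190,60/428*0+428/60)
print("tray rim pts",np.round(onz("top",K,.012),4).tolist())
Lt=[(.1125,.043,.012),(.1125,-.043,.012),(-.1125,-.043,.012),(-.1125,.043,.012)]
T=rep("tray",lambda p:(proj("top",pose(p,Lt))-K).ravel(),[.4,.33,.1])
# tray by colour mask, both cams
def tm(im):
    h=cv2.cvtColor(im,cv2.COLOR_BGR2HSV);return ((h[...,0]>10)&(h[...,0]<25)&(h[...,1]>90)).astype(np.uint8)
for cam,im in(("top",t),("scene",s)):
    m=tm(im);g=np.zeros_like(m);q=proj(cam,pose(T,Lt));x0,y0=q.min(0).astype(int)-6;x1,y1=q.max(0).astype(int)+7
    g[y0:y1,x0:x1]=m[y0:y1,x0:x1]; n,l,st,_=cv2.connectedComponentsWithStats(g); b=(l==1+st[1:,4].argmax()).astype(np.uint8)
    h=cv2.convexHull(cv2.findNonZero(b)); 
    L8=[(a,c,z) for z in(0,.012) for a,c,_ in Lt]
    def f(p):
        mm=cv2.convexHull(proj(cam,pose(p,L8)).astype(np.float32))
        return np.array([abs(cv2.pointPolygonTest(mm,tuple(map(float,a[0])),True)-.4) for a in h])
    r=least_squares(f,T,diff_step=1e-3,loss="soft_l1"); print("hull",cam,np.round(r.x,4),round(float(np.mean(r.fun)),2))
print("scene reproj tray",np.round(proj("scene",pose(T,Lt)),1).tolist())
print("scene reproj disp",np.round(proj("scene",pose(D2,Lv+Lp)),1).tolist())
v=s.copy()
for P in(pose(T,Lt),pose(D2,Lp),pose(D2,Lv)): cv2.polylines(v,[np.round(proj("scene",P)*16).astype(np.int32)],True,(0,0,255),1,cv2.LINE_AA,4)
v2=t.copy()
for P in(pose(T,Lt),pose(D2,Lp),pose(D2,Lv)): cv2.polylines(v2,[np.round(proj("top",P)*16).astype(np.int32)],True,(0,0,255),1,cv2.LINE_AA,4)
cv2.imwrite("pics/ov.png",np.vstack([cv2.resize(v[155:255,135:335],(600,300),interpolation=cv2.INTER_CUBIC),cv2.resize(v2[165:275,125:325],(545,300),interpolation=cv2.INTER_CUBIC) if 0 else cv2.resize(v2[170:270,125:325],(600,300),interpolation=cv2.INTER_CUBIC)]))
E
python3 fit.py
```

```text
plinth pts [[0.6169, 0.1541, 0.012], [0.555, 0.1428, 0.012], [0.6065, -0.1438, 0.012], [0.6682, -0.1334, 0.012]]
cover pts [[0.6316, 0.0227, 0.12], [0.6503, -0.0901, 0.12], [0.6059, -0.0949, 0.12], [0.5874, 0.0117, 0.12]]
disp plinth [0.6192, -0.0374, 1.7478] res [-0.06, -0.18, -0.07, 0.18, 0.23, 0.18, -0.09, -0.2]
disp all [0.619, -0.0377, 1.7465] res [0.03, -0.2, -0.01, 0.17, 0.31, 0.28, 0.02, -0.11, 1.78, 1.21, -1.18, 1.31, -0.66, -1.45, 0.14, -1.47]
tray rim pts [[0.5985, 0.382, 0.012], [0.6159, 0.2969, 0.012], [0.398, 0.2532, 0.012], [0.3799, 0.3361, 0.012]]
tray [0.4981, 0.317, 0.2036] res [0.03, -0.35, -0.23, -0.33, 0.31, 0.44, -0.11, 0.21]
hull top [0.4982 0.3191 0.2   ] 0.26
hull scene [0.4997 0.3222 0.2034] 0.3
scene reproj tray [[205.1, 168.3], [220.6, 176.0], [157.1, 194.7], [143.1, 185.3]]
scene reproj disp [[270.0, 173.0], [299.2, 186.4], [287.8, 190.2], [258.8, 176.4], [241.7, 192.8], [223.5, 198.5], [296.0, 241.1], [315.1, 232.7]]
```

View pics/ov.png

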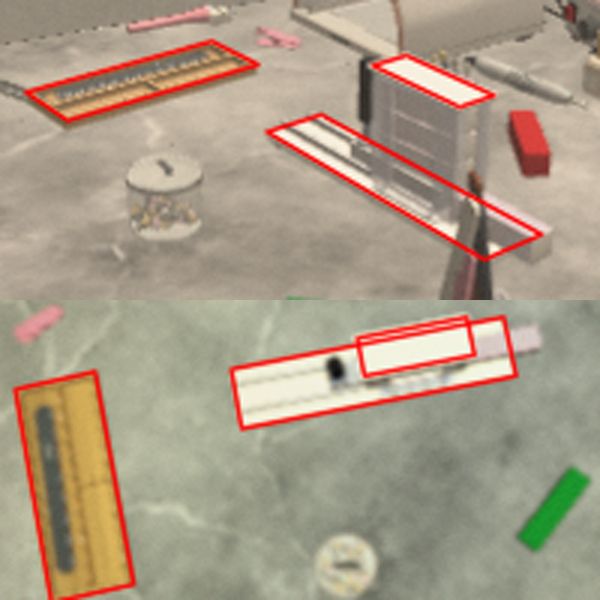

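Overlay: the tray and plinth fits lie on the edges in both views, and the cover turns out to be bigger than the column. Now I'll locate the handle, buffer and bystanders, and compute the grasp points.

```bash
python3 - <<'E'
from h import *
D=np.array([.619,-.0377]);a=1.747;ex=np.array([np.cos(a),np.sin(a)]);ey=np.array([-ex[1],ex[0]])
loc=lambda p:np.round([(p[:2]-D)@ex,(p[:2]-D)@ey],4)
tr=two([(257,174),(319.1,231)],[(235.9,191.2),(304.8,178.5)]); print("handle top, buf corner 3D",tr.round(4).tolist(),[loc(p) for p in tr])
h=onz("top",[(235.9,191.2)],.112)[0];print("handle z112",h,loc(h))
e=onz("top",[(304.8,178.5),(305.7,185.5)],.037);print("buf end",e.round(4).tolist(),[loc(p) for p in e])
t=get_image("top")
# tray rim/pocket heights by two views
T=two([(205.1,168.3),(220.6,176.0),(157.1,194.7)],proj("top",[[.599,.3825,.012],[.6155,.2985,.012],[.3975,.254,.012]]));
for n,top,z in(("file_box",(354,233),.1),("tip_pot",(240.5,256.5),.057),("polish",(328,149),.06)):
    p=onz("top",[top],z)[0];print(n,p.round(3),loc(p))
for x in(-.102,-.106,-.145):print("grasp",x,D+x*ex)
for x in(.076,.168):print("handle",x,D+x*ex)
E
```

```text
handle top, buf corner 3D [[0.6033, 0.0403, 0.1138, 0.0008], [0.6521, -0.1686, 0.0385, 0.0003]] [array([0.0796, 0.0018]), array([-0.1346, -0.0097])]
handle z112 [0.60393045 0.04027546 0.112     ] [0.0794 0.0012]
buf end [[0.6526, -0.1689, 0.037], [0.6305, -0.1708, 0.037]] [array([-0.135 , -0.0101]), array([-0.1331,  0.012 ])]
file_box [ 0.48  -0.294  0.1  ] [-0.2281  0.1816]
tip_pot [0.418 0.031 0.057] [0.103  0.1854]
polish [ 0.739 -0.24   0.06 ] [-0.2205 -0.0828]
grasp -0.102 [ 0.63687992 -0.13812066]
grasp -0.106 [ 0.63758109 -0.14205872]
grasp -0.145 [ 0.64441753 -0.18045486]
handle 0.076 [0.60567771 0.03712324]
handle 0.168 [0.58955073 0.12769873]
```

Call:
apply_moves(
  motion=[
    {"x": 2, "y": -3.5, "yaw": -4, "hand": 1},
    {"x": 5, "y": -8.5, "yaw": -10},
    {"x": 8, "y": -14, "yaw": -18},
    {"x": 11, "y": -19.5, "yaw": -26},
    {"x": 14, "y": -25, "yaw": -34},
    {"x": 17, "y": -30.5, "yaw": -42},
    {"x": 20, "y": -36, "yaw": -50},
    {"x": 23, "y": -41.5, "yaw": -56},
    {"x": 26, "y": -46.5, "yaw": -58.5},
    {"x": 29, "y": -51.5, "yaw": -58.5},
  ],
  newtons=20,
)

```text
schema error: expected keys x, y, z, yaw, hand
```

Call:
apply_moves(
  motion=[
    {"x": 3, "y": -5.5, "hand": 0.2},
    {"x": 6, "y": -10.5},
    {"x": 9, "y": -16},
    {"x": 11, "y": -20},
    {"x": 12, "y": -21.1},
    {"x": 12, "y": -21.1},
    {"x": 12, "y": -21.1, "z": -4},
    {"x": 12, "y": -21.1, "z": -8},
    {"x": 12, "y": -21.1, "z": -12},
    {"x": 12, "y": -21.1, "z": -12},
  ],
)

```text
schema error: expected keys x, y, z, yaw, hand
```

All keys are needed in every row.

Call:
apply_moves(
  motion=[
    {"x": 2, "y": -3.5, "z": 0, "yaw": -4, "hand": 1},
    {"x": 5, "y": -8.5, "z": 0, "yaw": -10, "hand": 1},
    {"x": 8, "y": -14, "z": 0, "yaw": -18, "hand": 1},
    {"x": 11, "y": -19.5, "z": 0, "yaw": -26, "hand": 1},
    {"x": 14, "y": -25, "z": 0, "yaw": -34, "hand": 1},
    {"x": 17, "y": -30.5, "z": 0, "yaw": -42, "hand": 1},
    {"x": 20, "y": -36, "z": 0, "yaw": -50, "hand": 1},
    {"x": 23, "y": -41.5, "z": 0, "yaw": -56, "hand": 1},
    {"x": 26, "y": -46.5, "z": 0, "yaw": -58.5, "hand": 1},
    {"x": 29, "y": -51.5, "z": 0, "yaw": -58.5, "hand": 1},
  ],
  newtons=20,
)

```text
clock: 2.9
position: [0.5191, 0.0653, 0.2271]
ee_rot: [2.018, 2.407, 0.002]
force: [-0.2, 0.1, -0.3]
width: 0.999
gripper_force: 0.0
```

Call:
apply_moves(
  motion=[
    {"x": 3, "y": -5.5, "z": 0, "yaw": 0, "hand": 0.2},
    {"x": 6, "y": -10.5, "z": 0, "yaw": 0, "hand": 0.2},
    {"x": 9, "y": -16, "z": 0, "yaw": 0, "hand": 0.2},
    {"x": 11, "y": -20, "z": 0, "yaw": 0, "hand": 0.2},
    {"x": 12, "y": -21.1, "z": 0, "yaw": 0, "hand": 0.2},
    {"x": 12, "y": -21.1, "z": 0, "yaw": 0, "hand": 0.2},
    {"x": 12, "y": -21.1, "z": -4, "yaw": 0, "hand": 0.2},
    {"x": 12, "y": -21.1, "z": -8, "yaw": 0, "hand": 0.2},
    {"x": 12, "y": -21.1, "z": -12, "yaw": 0, "hand": 0.2},
    {"x": 12, "y": -21.1, "z": -12, "yaw": 0, "hand": 0.2},
  ],
)

```text
clock: 4.15
position: [0.6359, -0.141, 0.1042]
ee_rot: [-2.011, -2.406, 0.003]
force: [-0.5, -0.1, 0.6]
width: 0.598
gripper_force: 0.0
```

Call:
apply_moves(
  motion=[
    {"x": 0, "y": 0, "z": -4, "yaw": 0, "hand": 0.2},
    {"x": 0, "y": 0, "z": -7, "yaw": 0, "hand": 0.2},
    {"x": 0, "y": 0, "z": -8.3, "yaw": 0, "hand": 0.2},
    {"x": 0, "y": 0, "z": -8.3, "yaw": 0, "hand": 0},
    {"x": 0, "y": 0, "z": -8.3, "yaw": 0, "hand": -0.9},
    {"x": 0, "y": 0, "z": -8.3, "yaw": 0, "hand": -0.9},
    {"x": 0, "y": 0, "z": -8.3, "yaw": 0, "hand": -0.9},
    {"x": 0, "y": 0, "z": -8.3, "yaw": 0, "hand": -0.9},
  ],
)

```text
clock: 5.15
position: [0.6389, -0.1443, 0.0247]
ee_rot: [2.017, 2.407, 0.001]
force: [-0.8, 1.3, 6.4]
width: 0.279
gripper_force: 20.0
```

Call:
apply_moves(
  motion=[
    {"x": 0.1, "y": -0.8, "z": 0.1, "yaw": 0, "hand": -0.9},
    {"x": 0.3, "y": -2, "z": 0.1, "yaw": 0, "hand": -0.9},
    {"x": 0.6, "y": -3.2, "z": 0.1, "yaw": 0, "hand": -0.9},
    {"x": 0.6, "y": -3.2, "z": 1.5, "yaw": 0, "hand": -0.9},
    {"x": 0.6, "y": -3.2, "z": 5, "yaw": 0, "hand": -0.9},
    {"x": 0.6, "y": -3.2, "z": 10, "yaw": 0, "hand": -0.9},
    {"x": 0.6, "y": -3.2, "z": 14, "yaw": 0, "hand": -0.9},
    {"x": 0.6, "y": -3.2, "z": 16.5, "yaw": 0, "hand": -0.9},
    {"x": 0.6, "y": -3.2, "z": 16.5, "yaw": 0, "hand": -0.9},
  ],
)

```text
clock: 6.28
position: [0.6455, -0.1766, 0.1918]
ee_rot: [2.015, 2.405, 0.004]
force: [0.5, -0.1, 0.1]
width: 0.279
gripper_force: 20.0
```

```bash
python3 - <<'E'
from h import *
t=get_image("top");s=get_image("scene");o=observe();print(o["clock"],o["position"],o["width"],o["joints"].round(2))
r=lambda im,x,y,w,h,k:cv2.resize(im[y:y+h,x:x+w],None,fx=k,fy=k,interpolation=cv2.INTER_CUBIC)
cv2.imwrite("pics/p1.png",np.hstack([r(t,220,140,120,90,3.3),r(s,215,125,120,90,3.3)]))
E
```

```text
6.375 [ 0.64402107 -0.17586778  0.18869855] 0.2786600345698665 [-0.12  0.56  0.5   1.54 -0.29  1.11  0.61]
```

View pics/p1.png

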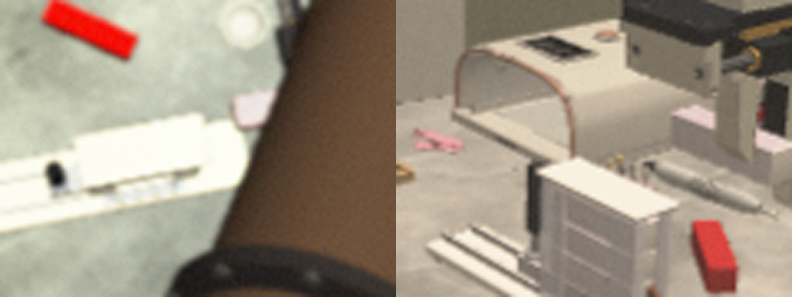

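The buffer is held level, with its inner end at top ~(291,174).

```bash
python3 - <<'E'
from h import *
a=1.747;ex=np.array([np.cos(a),np.sin(a)])
p=onz("top",[(290.3,169.9),(292.1,178.6)],.2015);print(p,[(q[:2]-[.644,-.1759])@ex for q in p])
E
```

```text
[[ 0.64371284 -0.10785663  0.2015    ]
 [ 0.62040407 -0.11183803  0.2015    ]] [np.float64(0.0670401411966292), np.float64(0.06720625740572514)]
```

Call:
apply_moves(
  motion=[
    {"x": -1, "y": 3, "z": 0.5, "yaw": 5, "hand": -0.9},
    {"x": -3, "y": 8, "z": 1, "yaw": 14, "hand": -0.9},
    {"x": -5, "y": 13.5, "z": 1, "yaw": 24, "hand": -0.9},
    {"x": -7, "y": 19, "z": 1, "yaw": 34, "hand": -0.9},
    {"x": -9, "y": 24.5, "z": 1, "yaw": 44, "hand": -0.9},
    {"x": -11, "y": 30, "z": 1, "yaw": 54, "hand": -0.9},
    {"x": -13, "y": 35.5, "z": 0, "yaw": 64, "hand": -0.9},
    {"x": -15, "y": 41, "z": -1, "yaw": 74, "hand": -0.9},
    {"x": -16.5, "y": 45, "z": -2, "yaw": 84, "hand": -0.9},
    {"x": -17.5, "y": 46.8, "z": -4, "yaw": 91.5, "hand": -0.9},
  ],
)

```text
clock: 7.62
position: [0.4674, 0.2948, 0.1477]
ee_rot: [0.331, -3.123, -0.001]
force: [0.8, 0.5, -0.0]
width: 0.276
gripper_force: 20.0
```

Call:
apply_moves(
  motion=[
    {"x": 0, "y": 0, "z": -4, "yaw": -0.5, "hand": -0.9},
    {"x": 0, "y": 0, "z": -8, "yaw": -0.5, "hand": -0.9},
    {"x": 0, "y": 0, "z": -11, "yaw": -0.5, "hand": -0.9},
    {"x": 0, "y": 0, "z": -11.4, "yaw": -0.5, "hand": -0.9},
    {"x": 0, "y": 0, "z": -11.4, "yaw": -0.5, "hand": -0.9},
  ],
)

```text
clock: 8.25
position: [0.4691, 0.2918, 0.0348]
ee_rot: [0.303, -3.126, 0.0]
force: [-0.6, 0.8, 0.9]
width: 0.281
gripper_force: 20.0
```

```bash
python3 - <<'E'
from h import *
t=get_image("top");s=get_image("scene");o=observe();print(o["clock"],o["position"],o["width"],o["joints"].round(2))
r=lambda im,x,y,w,h,k:cv2.resize(im[y:y+h,x:x+w],None,fx=k,fy=k,interpolation=cv2.INTER_CUBIC)
cv2.imwrite("pics/p2.png",np.vstack([r(t,110,180,120,95,3.3),r(s,130,120,110,80,3.6)[:286,:396]]))
E
```

```text
8.35 [0.46988337 0.29227886 0.03583179] 0.279350271496782 [-0.66  0.55  0.02  1.94 -0.01  0.65  1.12]
```

View pics/p2.png

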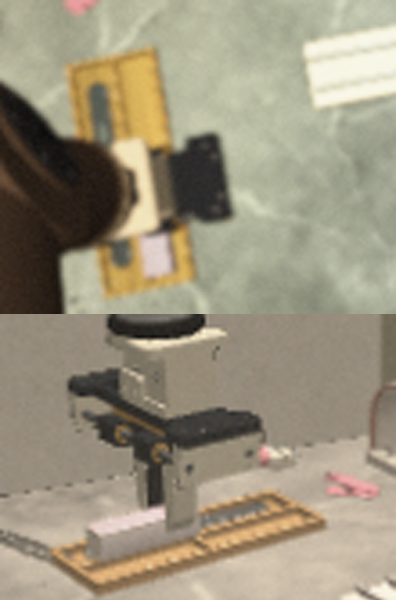

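```bash
python3 - <<'E'
from h import *
p=onz("top",[(154.2,264.7),(163.0,262.3)],.048)[:,:2]
e=np.array([np.cos(.2),np.sin(.2)]);n=np.array([-e[1],e[0]]);q=np.array([.4488,.2875])
print(p,[((x-q)@e,(x-q)@n) for x in p])
# tray -x outer corners in this picture
k=onz("top",[(110+108/3.3,180+297/3.3),(110+198/3.3,180+278/3.3)],.012)[:,:2];print(k,[((x-q)@e,(x-q)@n) for x in k])
E
```

```text
[[0.39755576 0.28775999]
 [0.4042658  0.26168226]] [(np.float64(-0.05017111265034005), np.float64(0.010435463889472755)), (np.float64(-0.04877567445397859), np.float64(-0.016455523639689707))]
[[0.380362   0.33316756]
 [0.39678632 0.24954006]] [(np.float64(-0.058001055729563315), np.float64(0.05835377734494164)), (np.float64(-0.05851834587237857), np.float64(-0.02686974230521293))]
```

Call:
apply_moves(
  motion=[
    {"x": 0.1, "y": 0, "z": -0.5, "yaw": 0, "hand": -0.9},
    {"x": 0.1, "y": 0, "z": -1, "yaw": 0, "hand": -0.9},
    {"x": 0.1, "y": 0, "z": -1.4, "yaw": 0, "hand": -0.9},
    {"x": 0.1, "y": 0, "z": -1.4, "yaw": 0, "hand": -0.9},
  ],
)

```text
clock: 8.85
position: [0.47, 0.2916, 0.0204]
ee_rot: [0.303, -3.126, 0.001]
force: [-0.6, -0.4, -0.2]
width: 0.281
gripper_force: 20.0
```

Call:
apply_moves(
  motion=[
    {"x": 0, "y": 0, "z": -0.3, "yaw": 0, "hand": -0.9},
    {"x": 0, "y": 0, "z": -0.5, "yaw": 0, "hand": -0.9},
    {"x": 0, "y": 0, "z": -0.5, "yaw": 0, "hand": -0.9},
    {"x": 0, "y": 0, "z": -0.5, "yaw": 0, "hand": -0.3},
    {"x": 0, "y": 0, "z": -0.5, "yaw": 0, "hand": -0.1},
    {"x": 0, "y": 0, "z": -0.5, "yaw": 0, "hand": -0.1},
    {"x": 0, "y": 0, "z": 3, "yaw": 0, "hand": -0.1},
    {"x": 0, "y": 0, "z": 9, "yaw": 0, "hand": 0},
    {"x": 0, "y": 0, "z": 15, "yaw": 0, "hand": 0},
  ],
)

```text
clock: 9.98
position: [0.4699, 0.2916, 0.1723]
ee_rot: [0.303, -3.126, 0.001]
force: [2.0, 1.1, 0.5]
width: 0.5
gripper_force: 0.0
```

Call:
apply_moves(
  motion=[
    {"x": 1, "y": -2, "z": 1, "yaw": -6, "hand": 0},
    {"x": 3.5, "y": -6.5, "z": 1, "yaw": -16, "hand": 0},
    {"x": 6, "y": -11, "z": 1, "yaw": -26, "hand": 0},
    {"x": 8.5, "y": -16, "z": 1, "yaw": -36, "hand": 0},
    {"x": 11, "y": -21, "z": 1, "yaw": -46, "hand": 0},
    {"x": 13, "y": -24.5, "z": 1, "yaw": -56, "hand": 0},
    {"x": 13.4, "y": -25.1, "z": 1, "yaw": -66, "hand": 0},
    {"x": 13.4, "y": -25.1, "z": 0, "yaw": -76, "hand": 0},
    {"x": 13.4, "y": -25.1, "z": -2, "yaw": -86, "hand": 0},
    {"x": 13.4, "y": -25.1, "z": -4, "yaw": -91, "hand": 0},
  ],
)

```text
clock: 11.22
position: [0.6043, 0.041, 0.1302]
ee_rot: [2.022, 2.404, 0.0]
force: [0.2, 0.0, -0.5]
width: 0.5
gripper_force: 0.0
```

```bash
python3 - <<'E'
from h import *
t=get_image("top");s=get_image("scene");o=observe();print(o["clock"],o["position"],o["ee_rot"])
r=lambda im,x,y,w,h,k:cv2.resize(im[y:y+h,x:x+w],None,fx=k,fy=k,interpolation=cv2.INTER_CUBIC)
cv2.imwrite("pics/p3.png",np.hstack([r(t,123,190,60,84,6.5),np.vstack([r(s,215,130,100,80,4)[:320,:400],r(s,140,155,90,50,4.4)[:220,:396].repeat(1,0)[:, :396] if 0 else cv2.resize(s[155:205,135:225],(400,226),interpolation=cv2.INTER_CUBIC)])]))
E
```

```text
11.325 [0.60268488 0.0410729  0.12869858] [-2.01699824 -2.40543236  0.00469463]
```

View pics/p3.png

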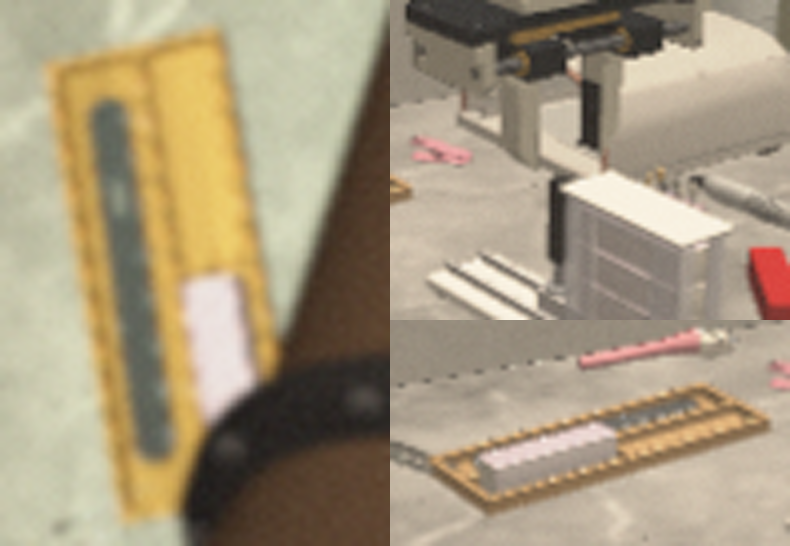

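Buffer 1 lies in the near pocket (p3 ~(215,350)), and the fingers straddle the handle. Now I grip it and pull back.

Call:
apply_moves(
  motion=[
    {"x": 0, "y": 0, "z": -4, "yaw": 0, "hand": 0},
    {"x": 0, "y": 0, "z": -6.4, "yaw": 0, "hand": 0},
    {"x": 0, "y": 0, "z": -6.4, "yaw": 0, "hand": 0},
    {"x": 0, "y": 0, "z": -6.4, "yaw": 0, "hand": -0.9},
    {"x": 0, "y": 0, "z": -6.4, "yaw": 0, "hand": -0.9},
    {"x": 0, "y": 0, "z": -6.4, "yaw": 0, "hand": -0.9},
    {"x": 0, "y": 0, "z": -6.4, "yaw": 0, "hand": -0.9},
  ],
  newtons=35,
)

```text
clock: 12.2
position: [0.6048, 0.041, 0.0675]
ee_rot: [2.017, 2.408, 0.002]
force: [-0.5, 0.8, 4.6]
width: 0.188
gripper_force: 35.0
```

Call:
apply_moves(
  motion=[
    {"x": -0.2, "y": 1, "z": 0, "yaw": 0, "hand": -0.9},
    {"x": -0.5, "y": 2.7, "z": 0, "yaw": 0, "hand": -0.9},
    {"x": -0.8, "y": 4.5, "z": 0, "yaw": 0, "hand": -0.9},
    {"x": -1.1, "y": 6.3, "z": 0, "yaw": 0, "hand": -0.9},
    {"x": -1.4, "y": 7.8, "z": 0, "yaw": 0, "hand": -0.9},
    {"x": -1.5, "y": 8.5, "z": 0, "yaw": 0, "hand": -0.9},
    {"x": -1.5, "y": 8.5, "z": 0, "yaw": 0, "hand": -0.9},
  ],
)

```text
clock: 13.08
position: [0.5889, 0.1287, 0.0674]
ee_rot: [-2.014, -2.41, -0.002]
force: [-1.0, 1.1, 10.4]
width: 0.19
gripper_force: 35.0
```

Call:
apply_moves(
  motion=[
    {"x": -0.1, "y": 0.5, "z": 0, "yaw": 0, "hand": -0.9},
    {"x": -0.1, "y": 0.8, "z": 0, "yaw": 0, "hand": -0.9},
    {"x": -0.1, "y": 0.8, "z": 0, "yaw": 0, "hand": -0.9},
  ],
)

```text
clock: 13.45
position: [0.5889, 0.1293, 0.0674]
ee_rot: [2.019, 2.401, -0.005]
force: [0.6, -16.9, 8.5]
width: 0.188
gripper_force: 35.0
```

```bash
python3 - <<'E'
from h import *
for i in range(3):
    s=get_image("scene");o=observe();print(o["position"],o["force"])
r=lambda im,x,y,w,h,k:cv2.resize(im[y:y+h,x:x+w],None,fx=k,fy=k,interpolation=cv2.INTER_CUBIC)
cv2.imwrite("pics/p4.png",r(s,205,130,130,120,5))
E
```

```text
[0.58883141 0.12935245 0.06742115] [  0.49841238 -17.85919781   9.0333674 ]
[0.58885467 0.12933764 0.06742335] [  0.52873219 -16.47903079   9.42004675]
[0.58885599 0.12932995 0.06740577] [  0.39272371 -15.99171489   9.98985486]
```

View pics/p4.png

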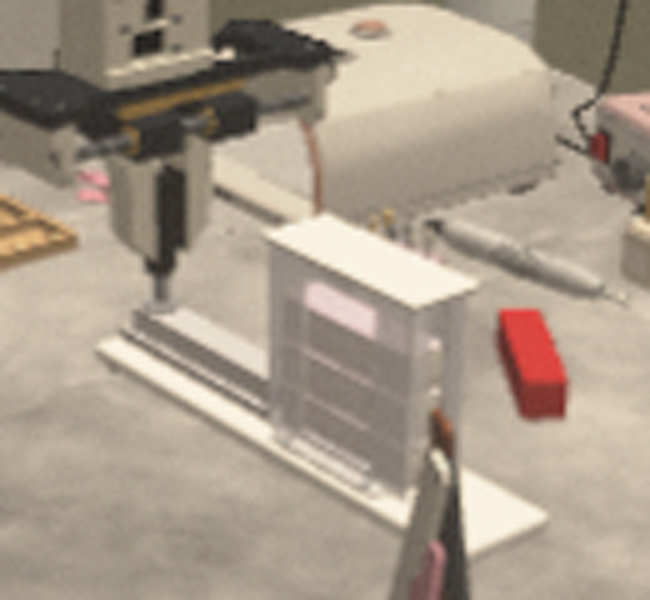

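The pusher is on its back stop (17 N) and the stack has dropped (stack top at p4 ~(340,305)). Next I push it in.

Call:
apply_moves(
  motion=[
    {"x": 0.1, "y": -0.8, "z": 0, "yaw": 0, "hand": -0.9},
    {"x": 0.3, "y": -2, "z": 0, "yaw": 0, "hand": -0.9},
    {"x": 0.6, "y": -3.4, "z": 0, "yaw": 0, "hand": -0.9},
    {"x": 0.8, "y": -4.8, "z": 0, "yaw": 0, "hand": -0.9},
    {"x": 1.1, "y": -6.2, "z": 0, "yaw": 0, "hand": -0.9},
    {"x": 1.3, "y": -7.6, "z": 0, "yaw": 0, "hand": -0.9},
    {"x": 1.5, "y": -8.8, "z": 0, "yaw": 0, "hand": -0.9},
    {"x": 1.7, "y": -9.5, "z": 0, "yaw": 0, "hand": -0.9},
    {"x": 1.7, "y": -9.7, "z": 0, "yaw": 0, "hand": -0.9},
    {"x": 1.7, "y": -9.7, "z": 0, "yaw": 0, "hand": -0.9},
  ],
)

```text
clock: 14.85
position: [0.6052, 0.0387, 0.0674]
ee_rot: [-2.016, -2.409, -0.002]
force: [-2.7, 1.2, 11.2]
width: 0.188
gripper_force: 35.0
```

Call:
apply_moves(
  motion=[
    {"x": 0, "y": -0.3, "z": 0, "yaw": 0, "hand": -0.9},
    {"x": 0, "y": -0.5, "z": 0, "yaw": 0, "hand": -0.9},
    {"x": 0, "y": -0.5, "z": 0, "yaw": 0, "hand": -0.9},
  ],
)

```text
clock: 15.22
position: [0.6052, 0.0387, 0.0675]
ee_rot: [-2.009, -2.41, -0.008]
force: [-2.5, 12.5, 11.6]
width: 0.195
gripper_force: 35.0
```

Call:
apply_moves(
  motion=[
    {"x": 0, "y": 0.2, "z": 0, "yaw": 0, "hand": -0.2},
    {"x": 0, "y": 0.3, "z": 0, "yaw": 0, "hand": 0},
    {"x": 0, "y": 0.3, "z": 0, "yaw": 0, "hand": 0},
    {"x": 0, "y": 0.3, "z": 4, "yaw": 0, "hand": 0},
    {"x": 0, "y": 0.3, "z": 9, "yaw": 0, "hand": 0.2},
    {"x": 0.8, "y": -3, "z": 12, "yaw": 0, "hand": 0.2},
    {"x": 1.6, "y": -8, "z": 12, "yaw": 0, "hand": 0.2},
    {"x": 2.4, "y": -13, "z": 12, "yaw": 0, "hand": 0.2},
    {"x": 3.2, "y": -17.8, "z": 12, "yaw": 0, "hand": 0.2},
    {"x": 3.2, "y": -17.8, "z": 10, "yaw": 0, "hand": 0.2},
  ],
)

```text
clock: 16.48
position: [0.6374, -0.1532, 0.1679]
ee_rot: [2.024, 2.396, -0.002]
force: [0.1, 1.2, -0.2]
width: 0.598
gripper_force: 0.0
```

```bash
python3 - <<'E'
from h import *
t=get_image("top");s=get_image("scene");o=observe();print(o["clock"],o["position"],o["ee_rot"])
for c,im in(("top",t),("scene",s)):
    for r in silhouettes("buffer_2_mid",c):
        m=r["mask"]; print(c,round(r["p"],2),r["rect"],im[m].mean(0).round())
r=lambda im,x,y,w,h,k:cv2.resize(im[y:y+h,x:x+w],None,fx=k,fy=k,interpolation=cv2.INTER_CUBIC)
cv2.imwrite("pics/p5.png",np.hstack([r(t,225,160,95,80,4.2),r(s,235,150,95,120,4.2)[100:436]]))
E
```

```text
16.575 [ 0.63560499 -0.14709606  0.16453312] [-2.01860483 -2.4030778   0.00354065]
scene 0.54 [298.3, 217.2, 316.3, 242.9] [155. 165. 180.]
```

View pics/p5.png

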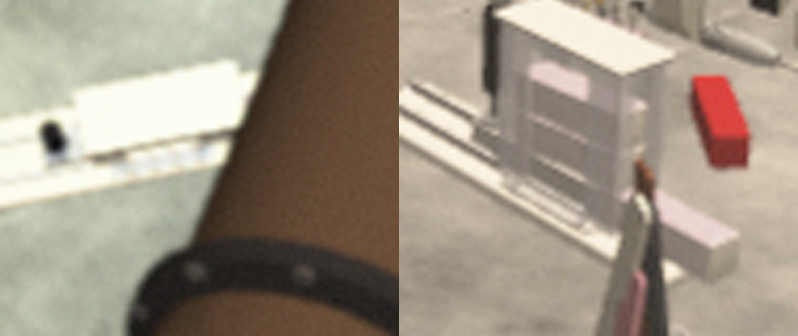

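```bash
python3 - <<'E'
from h import *
D=np.array([.619,-.0377]);a=1.747;ex=np.array([np.cos(a),np.sin(a)]);ey=np.array([-ex[1],ex[0]])
for px in((315.5,229),(319.1,231)):
    p=onz("scene",[px],.037)[0,:2];print(p,(p-D)@ex,(p-D)@ey)
o=observe();print(o["position"],(o["position"][:2]-D)@ex,(o["position"][:2]-D)@ey)
E
```

```text
[ 0.65185427 -0.15476383] -0.121010373274813 -0.011825057600028955
[ 0.65364755 -0.16642428] -0.13280462777225782 -0.01154656865833946
[ 0.63693605 -0.14549707  0.16643532] -0.10927203535824079 0.0012377715519194712
```

Call:
apply_moves(
  motion=[
    {"x": 0.1, "y": 0.4, "z": -4, "yaw": 0, "hand": 0.2},
    {"x": 0.1, "y": 0.4, "z": -9, "yaw": 0, "hand": 0.2},
    {"x": 0.1, "y": 0.4, "z": -13, "yaw": 0, "hand": 0.2},
    {"x": 0.1, "y": 0.4, "z": -14.3, "yaw": 0, "hand": 0.2},
    {"x": 0.1, "y": 0.4, "z": -14.3, "yaw": 0, "hand": 0.2},
    {"x": 0.1, "y": 0.4, "z": -14.3, "yaw": 0, "hand": -0.9},
    {"x": 0.1, "y": 0.4, "z": -14.3, "yaw": 0, "hand": -0.9},
    {"x": 0.1, "y": 0.4, "z": -14.3, "yaw": 0, "hand": -0.9},
    {"x": 0.1, "y": 0.4, "z": -14.3, "yaw": 0, "hand": -0.9},
  ],
  newtons=20,
)

```text
clock: 17.8
position: [0.6386, -0.1422, 0.0244]
ee_rot: [2.017, 2.407, 0.001]
force: [-1.4, 0.7, 4.4]
width: 0.276
gripper_force: 20.0
```

Call:
apply_moves(
  motion=[
    {"x": 0.1, "y": -0.8, "z": 0.1, "yaw": 0, "hand": -0.9},
    {"x": 0.3, "y": -2, "z": 0.1, "yaw": 0, "hand": -0.9},
    {"x": 0.5, "y": -3.1, "z": 0.1, "yaw": 0, "hand": -0.9},
    {"x": 0.6, "y": -3.6, "z": 0.1, "yaw": 0, "hand": -0.9},
    {"x": 0.6, "y": -3.6, "z": 1.5, "yaw": 0, "hand": -0.9},
    {"x": 0.6, "y": -3.6, "z": 5, "yaw": 0, "hand": -0.9},
    {"x": 0.6, "y": -3.6, "z": 10, "yaw": 0, "hand": -0.9},
    {"x": 0.6, "y": -3.6, "z": 14, "yaw": 0, "hand": -0.9},
    {"x": 0.6, "y": -3.6, "z": 16.5, "yaw": 0, "hand": -0.9},
    {"x": 0.6, "y": -3.6, "z": 16.5, "yaw": 0, "hand": -0.9},
  ],
)

```text
clock: 19.05
position: [0.6456, -0.1782, 0.1919]
ee_rot: [2.014, 2.405, 0.004]
force: [0.3, 0.0, -0.5]
width: 0.279
gripper_force: 20.0
```

```bash
python3 - <<'E'
from h import *
a=1.747;ex=np.array([np.cos(a),np.sin(a)])
t=get_image("top");o=observe();P=o["position"];print(o["clock"],P,o["width"])
h=cv2.cvtColor(t,cv2.COLOR_BGR2HSV); 
# lilac pixels right of the column: pinkish (r-g>9), bright
b=t.astype(int);m=((b[...,2]-b[...,1]>8)&(b[...,1]>140)&(b[...,0]-b[...,1]>-14)).astype(np.uint8)
m[:,:270]=0;m[:,330:]=0;m[:150]=0;m[200:]=0
n,l,st,c=cv2.connectedComponentsWithStats(m);print(st[1:].tolist())
if n>1:
    k=1+st[1:,4].argmax();pts=cv2.findNonZero((l==k).astype(np.uint8)).reshape(-1,2)
    q=onz("top",pts,P[2]-.0125+.025)[:,:2]; d=(q-P[:2])@ex; print(np.sort(d)[-12:].round(4))
E
```

```text
19.1 [ 0.64472576 -0.17779359  0.19005217] 0.2788628009825232
[[287, 167, 18, 12, 121]]
[0.0742 0.0744 0.0748 0.0751 0.0753 0.0757 0.0759 0.0762 0.0768 0.0773
 0.0779 0.0788]
```

Call:
apply_moves(
  motion=[
    {"x": -0.5, "y": 3, "z": 0.5, "yaw": 5, "hand": -0.9},
    {"x": -1, "y": 8.5, "z": 1, "yaw": 14, "hand": -0.9},
    {"x": -1.7, "y": 14.2, "z": 1, "yaw": 24, "hand": -0.9},
    {"x": -2.4, "y": 20, "z": 1, "yaw": 34, "hand": -0.9},
    {"x": -3.1, "y": 25.8, "z": 1, "yaw": 44, "hand": -0.9},
    {"x": -3.8, "y": 31.6, "z": 1, "yaw": 54, "hand": -0.9},
    {"x": -4.4, "y": 37.4, "z": 0, "yaw": 64, "hand": -0.9},
    {"x": -5, "y": 43.2, "z": -1, "yaw": 74, "hand": -0.9},
    {"x": -5.5, "y": 47.5, "z": -2, "yaw": 84, "hand": -0.9},
    {"x": -5.8, "y": 49.3, "z": -4, "yaw": 91, "hand": -0.9},
  ],
)

```text
clock: 20.35
position: [0.5844, 0.319, 0.1475]
ee_rot: [0.318, -3.124, -0.003]
force: [0.9, -0.0, -1.0]
width: 0.283
gripper_force: 20.0
```

Call:
apply_moves(
  motion=[
    {"x": 0, "y": 0, "z": -4, "yaw": 0, "hand": -0.9},
    {"x": 0, "y": 0, "z": -8, "yaw": 0, "hand": -0.9},
    {"x": 0, "y": 0, "z": -11, "yaw": 0, "hand": -0.9},
    {"x": 0, "y": 0, "z": -11.5, "yaw": 0, "hand": -0.9},
    {"x": 0, "y": 0, "z": -11.5, "yaw": 0, "hand": -0.9},
  ],
)

```text
clock: 20.98
position: [0.5861, 0.3149, 0.0338]
ee_rot: [0.303, -3.126, 0.0]
force: [0.6, -0.0, 0.9]
width: 0.28
gripper_force: 20.0
```

```bash
python3 - <<'E'
from h import *
t=get_image("top");s=get_image("scene");o=observe();print(o["clock"],o["position"],o["ee_rot"],o["width"])
r=lambda im,x,y,w,h,k:cv2.resize(im[y:y+h,x:x+w],None,fx=k,fy=k,interpolation=cv2.INTER_CUBIC)
cv2.imwrite("pics/p6.png",np.hstack([r(t,115,180,80,100,5),r(s,130,120,100,125,4)]))
E
```

```text
21.075 [0.58696803 0.31535391 0.03505029] [-3.03256971e-01  3.12523174e+00  1.45297860e-03] 0.2798631188415407
```

View pics/p6.png

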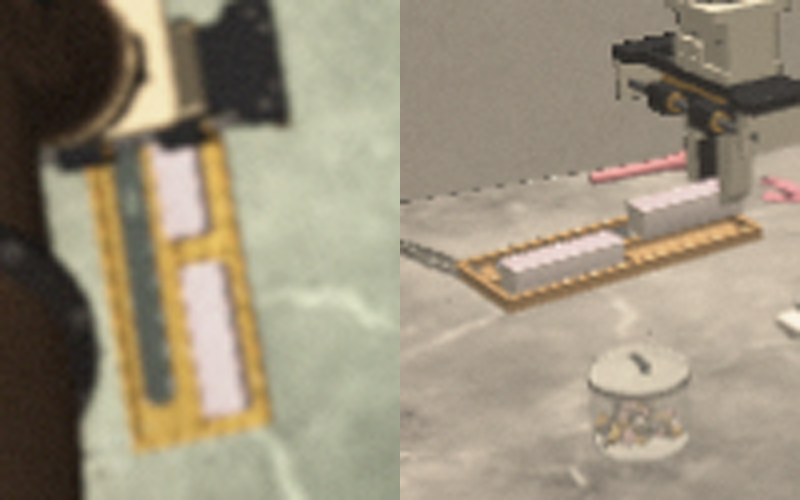

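The held block hovers over the far pocket in line with the seated one. A numeric check of its lateral offset follows.

```bash
python3 - <<'E'
from h import *
e=np.array([np.cos(.2),np.sin(.2)]);n=np.array([-e[1],e[0]]);q=np.array([.4488,.2875])
t=get_image("top").astype(int)
m=((t[...,2]-t[...,1]>5)&(t[...,0]>150)&(t[...,2]>t[...,0])).astype(np.uint8);m[:,:140]=0;m[:,172:]=0;m[:205]=0;m[275:]=0
N,l,st,c=cv2.connectedComponentsWithStats(m)
for k in range(1,N):
    if st[k,4]<40: continue
    pts=cv2.findNonZero((l==k).astype(np.uint8)).reshape(-1,2)
    z=.0475 if c[k][1]<228 else .028
    w=(onz("top",pts,z)[:,:2]-q); a=w@e;b=w@n
    print(st[k],z,"x range",np.percentile(a,[1,99]).round(4),"mid y",b.mean().round(4),"yaw rel",np.polyfit(a,b,1)[0].round(3))
# pocket area wood inner edges unavailable; file box line
E
```

```text
[145 209  11  18 149] 0.0475 x range [0.065  0.1162] mid y -0.0004 yaw rel 0.048
[151 232  13  31 262] 0.028 x range [-0.0448  0.045 ] mid y -0.0009 yaw rel 0.005
```

Call:
apply_moves(
  motion=[
    {"x": 0, "y": 0, "z": -0.5, "yaw": 0, "hand": -0.9},
    {"x": 0, "y": 0, "z": -1, "yaw": 0, "hand": -0.9},
    {"x": 0, "y": 0, "z": -1.4, "yaw": 0, "hand": -0.9},
    {"x": 0, "y": 0, "z": -1.4, "yaw": 0, "hand": -0.9},
  ],
)

```text
clock: 21.62
position: [0.5859, 0.3147, 0.0192]
ee_rot: [0.303, -3.126, 0.0]
force: [0.4, 0.1, 0.3]
width: 0.28
gripper_force: 20.0
```

Call:
apply_moves(
  motion=[
    {"x": 0, "y": 0, "z": -0.3, "yaw": 0, "hand": -0.9},
    {"x": 0, "y": 0, "z": -0.35, "yaw": 0, "hand": -0.9},
    {"x": 0, "y": 0, "z": -0.35, "yaw": 0, "hand": -0.9},
    {"x": 0, "y": 0, "z": -0.35, "yaw": 0, "hand": -0.3},
    {"x": 0, "y": 0, "z": -0.35, "yaw": 0, "hand": -0.1},
    {"x": 0, "y": 0, "z": -0.35, "yaw": 0, "hand": -0.1},
    {"x": 0, "y": 0, "z": 3, "yaw": 0, "hand": -0.1},
    {"x": 0, "y": 0, "z": 9, "yaw": 0, "hand": 0},
    {"x": 0, "y": 0, "z": 15, "yaw": 0, "hand": 0},
  ],
)

```text
clock: 22.75
position: [0.586, 0.3147, 0.1712]
ee_rot: [0.303, -3.126, 0.0]
force: [1.1, 1.2, 0.1]
width: 0.5
gripper_force: 0.0
```

Call:
apply_moves(
  motion=[
    {"x": 0.1, "y": -2, "z": 1, "yaw": -6, "hand": 0},
    {"x": 0.3, "y": -6.5, "z": 1, "yaw": -16, "hand": 0},
    {"x": 0.6, "y": -11.5, "z": 1, "yaw": -26, "hand": 0},
    {"x": 0.9, "y": -17, "z": 1, "yaw": -36, "hand": 0},
    {"x": 1.3, "y": -22, "z": 1, "yaw": -46, "hand": 0},
    {"x": 1.7, "y": -26, "z": 1, "yaw": -56, "hand": 0},
    {"x": 1.9, "y": -27.6, "z": 1, "yaw": -66, "hand": 0},
    {"x": 1.9, "y": -27.6, "z": 0, "yaw": -76, "hand": 0},
    {"x": 1.9, "y": -27.6, "z": -2, "yaw": -86, "hand": 0},
    {"x": 1.9, "y": -27.6, "z": -4, "yaw": -91, "hand": 0},
  ],
)

```text
clock: 24.0
position: [0.6053, 0.039, 0.1294]
ee_rot: [2.022, 2.404, 0.001]
force: [-0.0, 0.3, -0.0]
width: 0.497
gripper_force: 0.0
```

Call:
apply_moves(
  motion=[
    {"x": 0, "y": 0, "z": 0, "yaw": 0, "hand": 0},
    {"x": 0, "y": 0, "z": -4, "yaw": 0, "hand": 0},
    {"x": 0, "y": 0, "z": -6.4, "yaw": 0, "hand": 0},
    {"x": 0, "y": 0, "z": -6.4, "yaw": 0, "hand": 0},
    {"x": 0, "y": 0, "z": -6.4, "yaw": 0, "hand": -0.9},
    {"x": 0, "y": 0, "z": -6.4, "yaw": 0, "hand": -0.9},
    {"x": 0, "y": 0, "z": -6.4, "yaw": 0, "hand": -0.9},
    {"x": 0, "y": 0, "z": -6.4, "yaw": 0, "hand": -0.9},
  ],
  newtons=35,
)

```text
clock: 25.0
position: [0.6052, 0.0389, 0.0665]
ee_rot: [-2.017, -2.408, -0.001]
force: [-2.8, 0.4, 6.4]
width: 0.185
gripper_force: 35.0
```

Call:
apply_moves(
  motion=[
    {"x": -0.2, "y": 1, "z": 0, "yaw": 0, "hand": -0.9},
    {"x": -0.5, "y": 2.7, "z": 0, "yaw": 0, "hand": -0.9},
    {"x": -0.8, "y": 4.5, "z": 0, "yaw": 0, "hand": -0.9},
    {"x": -1.1, "y": 6.3, "z": 0, "yaw": 0, "hand": -0.9},
    {"x": -1.4, "y": 7.8, "z": 0, "yaw": 0, "hand": -0.9},
    {"x": -1.6, "y": 8.8, "z": 0, "yaw": 0, "hand": -0.9},
    {"x": -1.6, "y": 9.3, "z": 0, "yaw": 0, "hand": -0.9},
    {"x": -1.6, "y": 9.5, "z": 0, "yaw": 0, "hand": -0.9},
    {"x": -1.6, "y": 9.5, "z": 0, "yaw": 0, "hand": -0.9},
  ],
)

```text
clock: 26.12
position: [0.5888, 0.1295, 0.0664]
ee_rot: [2.02, 2.403, -0.006]
force: [-3.5, -14.2, 11.5]
width: 0.191
gripper_force: 35.0
```

On the back stop again. I ease off, open, lift clear and move aside.

Call:
apply_moves(
  motion=[
    {"x": 0, "y": -0.3, "z": 0, "yaw": 0, "hand": -0.9},
    {"x": 0, "y": -0.3, "z": 0, "yaw": 0, "hand": -0.2},
    {"x": 0, "y": -0.3, "z": 0, "yaw": 0, "hand": 0},
    {"x": 0, "y": -0.3, "z": 0, "yaw": 0, "hand": 0},
    {"x": 0, "y": -0.3, "z": 4, "yaw": 0, "hand": 0},
    {"x": 0, "y": -0.3, "z": 9, "yaw": 0, "hand": 0},
    {"x": -4, "y": -1, "z": 13, "yaw": 0, "hand": 0},
    {"x": -9, "y": -3, "z": 16, "yaw": 0, "hand": 0},
    {"x": -14, "y": -5, "z": 18, "yaw": 0, "hand": 0},
    {"x": -14, "y": -5, "z": 18, "yaw": 0, "hand": 0},
  ],
)

```text
clock: 27.38
position: [0.447, 0.0828, 0.2473]
ee_rot: [-2.018, -2.407, -0.005]
force: [0.0, 0.5, -1.1]
width: 0.501
gripper_force: 0.0
```

```bash
python3 - <<'E'
from h import *
t=get_image("top");s=get_image("scene");o=observe();print(o["clock"],o["position"],o["force"])
e=np.array([np.cos(.2),np.sin(.2)]);n=np.array([-e[1],e[0]]);q=np.array([.4488,.2875]);b=t.astype(int)
m=((b[...,2]-b[...,1]>5)&(b[...,0]>150)&(b[...,2]>b[...,0])).astype(np.uint8);m[:,:140]=0;m[:,172:]=0;m[:190]=0;m[275:]=0
N,l,st,c=cv2.connectedComponentsWithStats(m)
for k in range(1,N):
    if st[k,4]<40: continue
    w=onz("top",cv2.findNonZero((l==k).astype(np.uint8)).reshape(-1,2),.028)[:,:2]-q;a=w@e;d=w@n
    print(np.percentile(a,[1,99]).round(4),d.mean().round(4),np.polyfit(a,d,1)[0].round(3))
r=lambda im,x,y,w,h,k:cv2.resize(im[y:y+h,x:x+w],None,fx=k,fy=k,interpolation=cv2.INTER_CUBIC)
cv2.imwrite("pics/p7.png",np.vstack([r(s,140,150,195,100,4),cv2.resize(t[180:275,120:310],(780,200*780//800))[:195]]))
E
```

```text
27.475 [0.44940848 0.08443978 0.24628554] [ 0.31590482 -0.16169188  0.06462126]
[0.0981 0.1545] -0.0014 0.011
```

View pics/p7.png

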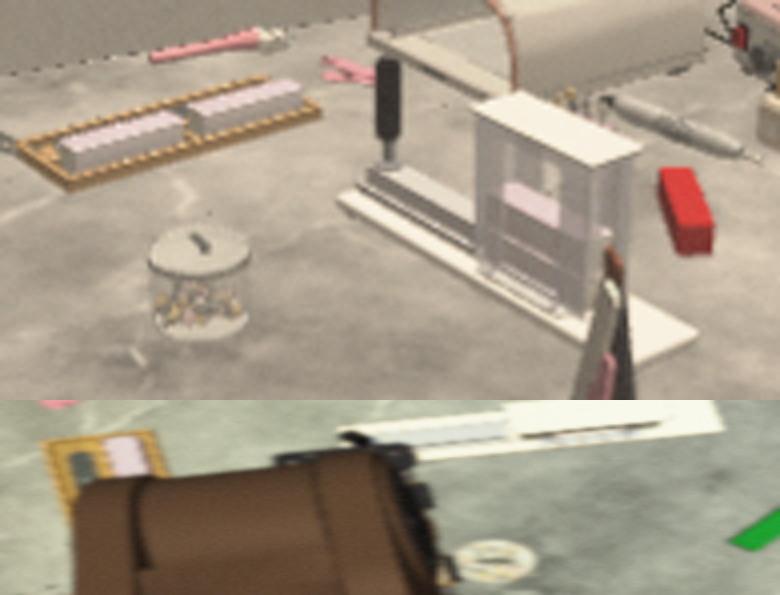

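Both buffers lie in their pockets (scene crop ~(120,140) and (245,105)). The pusher is fully back, the remaining two are down in the column, and nothing else has been disturbed.

```bash
python3 -c "
from cell import *
print(sign_off())"
```

```text
the job is handed in; nothing more can be done
None
```

I handed the job in at about 27.5 s: one buffer lies flat in each pocket, the pusher is fully back, and the last pictures show the other two buffers down in the column; the sign-off returned no verdict.

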